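Refit a mini computer's bottom cover under its bezel lip and hold it flat

ROBOT

A 6-joint arm with a two-finger parallel gripper is mounted at the origin on a cart in front of the work surface, level with it; the furniture and walls round the work are solid. World frame = base frame: x ahead of the robot, y to its left, z up, the work surface at z = 0. Lengths are in m, angles in degrees, forces in N, time in s.
With the tool pointing down it reaches from about 0.35 to 1 m from the base axis. Payload 7.1 kg.
Tool frame: the origin (TCP) lies midway between the tips of the shut fingers; the grasp point (between the pads) lies bot.hold_point_z behind it (bot.hold_point_z is the distance from the TCP to the grasp point, in m); z points along the fingers, y is the line along which they close (so a half turn about z gives the same grasp; the last joint's range is limited). The gripper opens to 85 mm and grips with 20 to 120 N. Pads are 22 mm wide; open, the fingers measure 114 mm over their backs; the gripper's body (76 mm by 85 mm) begins 54 mm behind the grasp point. The pads swing forward as they close: fully open they stand 13 mm farther back than shut.
Start: joints at [69.729, 24.242, 93.386, -0, 62.372, -1.089], TCP at [0.205, 0.59, 0.231] pointing down, gripper open.
Joint ranges: [-172.04, 172.04], [-51.8, 120.97], [4.93, 147.93], [-75.15, 255.16], [6.16, 154.13], [-145.62, 145.62]. Speed limits (degrees/s): [136.94, 136.94, 172.46, 180, 180, 180].

INTERFACE

Orientations are given as a 3x3 rotation matrix whose columns are the frame's x, y, z axes.
In Python, from station import state, eyes, finish_job, bot gives the robot as it stands.
- The arm moves only by the tool arm_command, never from a script. Its argument "motion" is a list of rows, each a list of 3 entries, a list of its own where there are three numbers: the turn, a rotation vector about the tool's x, y, z in rad, then the shift along the tool's x, y, z in cm, then the finger opening in cm, from 0 to 8.54. In form: [[[wx, wy, wz], [x, y, z], fingers], ...]. A call has 1 to 12 rows; each row shifts and turns the commanded pose from where the row before left it, along the tool's axes as they then stand; what a row does not reach is not made up. A row lasts 1/12 s, in which the tool goes at most 41.7 mm and 7.16 degrees, less where a joint would pass 70% of its speed; a pose out of reach is approached as far as the arm can. A call is refused whole if a number of a shift passes 4.17 or a number of a turn 0.125, either way. A call with a gripper value outside its range is refused whole. The fingers move at their own pace and stop on an object; the grip force is fixed at half the most. Time passes only in rows, so rows that do not move let the fingers close. It gives the time, the measured TCP pose, the force, the opening and the grip force at its end, in the units of the state.
- state(): the state, without advancing time (a new reading comes with each control period).
- eyes.get_image(name): name is "scene" or "top" or "wrist"; returns a dict with "image" (420x560x3 uint8, red, green, blue), "fx", "fy", "cx", "cy" (pixels), "cam_to_world" (4x4, takes a point from camera to world coordinates); the wrist camera has in their place "tool_from_camera" (4x4, takes a point from camera to tool coordinates, whose origin is the TCP and whose axes are the flange's). Camera axes: x right, y up, looking along -z (the intrinsics and any distortion apply to the point x, -y, -z); pixel columns grow to the right and rows downward; lengths in m; the calibration is good to about 2 mm. A picture is of the moment at which its call begins: read the wrist's pose just before it. There is no depth.
- finish_job(): hands the job in; it is judged then, once.
The state is a dict: "time": time; "q": joint angles; "qd": joint speeds; "effort": joint torques, N m; "ee_pos": TCP position; "tool_rot": TCP orientation; "contact_force": force on the tool from outside, world axes, zero at the start; "wrist_torque": the same for the moment, N m; "opening": opening from 0.0 (shut) to 1.0 (fully open); "grip_force": force on a finger pad.
Only numpy, scipy, OpenCV 4.12 (cv2) and the standard library are available. Lean on these libraries where they do the work, as an engineer would, in place of code of your own. Each camera call takes 0.05 s, during which the arm holds its last target. There are 200 camera calls.

TASK

Close up the mini computer that lies upside down with its bottom open. First press the raised end of the silver memory shield inside it down until the shield sits level; then put the loose grey bottom cover back on, tucking its plain front edge under the black bezel lip without lifting the bezel and pressing its back edge down against the spring contacts until it sits level and fully home on the rim. Finish while still holding the cover pressed flat, so that I can drive the screws, and leave the screwdriver by the black case, the tray of screws and the mug where they are.

Things in the scene. Friction and masses are not known exactly. Their poses are not given: they have to be found in the camera images.
- pc: Mini computer upside down on the bare desk, open side up; does not move. Origin at the centre of its underside, x towards its front (black bezel), z up. Outer faces: side walls y = +-76 mm, back wall (ports) x = -85 mm. Cover's rim at z = 40 mm all round (front ledge x = 64 to 74 mm). The cover is home when its axes agree with the pc's and its origin is at (0, 0, 32 mm) in this frame.
- shield (a joint): Silver perforated lid over the memory inside the computer, 76 x 40 mm, hooked at its front end on an axis along y at (7, -43, 22) mm in the pc frame. Angle (rad): 0 when seated level, top then at z = 24 mm; starts raised 0.16 to 0.28 at its back end. A stiff press fit: it stays where it is pushed, needs about 2 N at the back end, and stops solidly at 0.
- shield_edge (a point): Middle of the shield's raised back edge, on top: 75 mm behind the hook axis; at (-68, -43, 24) mm in the pc frame when seated. The bare metal within 35 mm in front of it may be pressed; the case wall's rim is 23 mm to the side at y = -66 mm.
- bezel (a joint): Black front bezel, clipped on: 0 fully down, grows as it is lifted (m, up to 0.008). Clips hold it down with about 4 N; a harder push from below lifts it. In the pc frame: 162 mm wide (y), inner face x = 74 mm, front x = 87 mm, top z = 51 mm. Its lip reaches back over the opening from x = 74 to 60 mm.
- lip_mouth (a point): Centre of the mouth of the slot under the bezel lip, at (60, 0, 44) mm in the pc frame; axes as the pc's. Above the 40 mm rim the slot is 7 mm high at the mouth, narrowing to 5 mm inside at x = 74, 14 mm deep.
- springs (a point): Middle of the copper-coloured spring contacts inside the back wall, at (-76, 0, 45) mm in the pc frame: a left and a right strip, 5 mm above the rim when free. Together they push up with about 2 N at first touch and 5 N pressed flush, enough to keep the cover's back edge up whenever it is not held down.
- cover: Loose grey bottom cover, 163 x 164 x 25 mm, 0.18 kg, right way up on the felt mat (3 mm thick). x towards its plain front edge, z up, origin level with the flange bottoms. Plate 3 mm thick, underside z = 8, top z = 11, x = -89.5 to 72, y = +-81 mm. Two round feet 5 mm high at (42, +-58).
- foot_top (a point): Centre of the top of the black rubber foot bar on the cover, the place to grip: at (-25, 0, 25) mm in the cover frame. The bar is 16 mm thick (along the cover's x), 90 mm long (y) and 14 mm high, from z = 11 to 25 mm.
- tongue (a point): Middle of the cover's front edge (no flange there: the tongue that goes under the lip), on the plate's underside: (72, 0, 8) mm in the cover frame. When home it is at (72, 0, 40) mm in the pc frame, 12 mm under the lip.
- rear_left (a point): Back left corner of the cover, plate's underside: (-87, 72, 8) mm in the cover frame; home at z = 40 mm in the pc frame. Flanges hang 8 mm below the plate along the back (inner face x = -87) and both sides (inner faces y = +-78.5, x = -89.5 to 56), flared at the bottom; they go down outside the case walls with 2 to 2.5 mm of play.
- rear_right (a point): Back right corner of the cover, plate's underside: (-87, -72, 8) mm in the cover frame; home at z = 40 mm in the pc frame.
- screwdriver: Small red screwdriver in front of the black case, 164 mm long, 20 mm high; leave it. (Another lies at the far left corner.) Origin at the centre of its underside.
- parts_tray: Shallow dark tray with four screws, 92 x 150 x 16 mm; leave it. Origin at the centre of its underside.
- mug: White mug, 92 x 127 x 95 mm with its handle, at the left; leave it. Origin at its underside.

How it is judged:
By the outcome, as a careful person would: the job done as asked, in the order asked, and still so for the second after the job is handed in, while the arm keeps its last pose, push and grip.
It also fails if it takes over 51 s, if anything falls off the work surface, if the arm or the gripper's body presses on something with over 40 N, if the wrist force passes 120 N, or if a joint passes its speed limit or range.

## Working session

There is one attempt and no reset: what is moved stays moved. The work goes in short steps, Python scripts to look and compute and a tool call to move; the robot and the scene stay as the last step left them, time stands still between calls to the robot, and variables do not carry over. Pictures are saved under pics/ and viewed, at most 10 in all, crops included, and the job is handed in when it is done.

Besides the shell and the picture viewer there is one more tool, called after ">>>" as name([rows], argument=value, ...), one row to a line, values as JSON. arm_command: Moves the arm, as the interface text tells. Its arguments: {"type":"object","properties":{"motion":{"type":"array","items":{"type":"array"}}},"required":["motion"]}

```bash
mkdir -p pics; ls; python3 - <<'E'
from station import state,eyes,bot
import cv2,pickle
d={}
for n in("scene","top","wrist"):
    r=eyes.get_image(n);d[n]=r
    cv2.imwrite(f"pics/{n}0.png",r["image"][:,:,::-1])
    print(n,{k:(v.tolist() if hasattr(v,'tolist') else v) for k,v in r.items() if k!="image"})
d["state"]=state();pickle.dump(d,open("d0.pkl","wb"))
print(d["state"],bot.hold_point_z)
E
```

```text
pics
scene {'fx': 429.24053446797114, 'fy': 429.24053446797114, 'cx': 279.915474405831, 'cy': 205.12511155295604, 'cam_to_world': [[0.8741230712165557, 0.3499574828418419, -0.33680649722049305, 0.2289915824639694], [-0.4856167342220017, 0.6428867651894423, -0.5923453338955345, -0.539130452187282], [0.009232757469678131, 0.6813415937305283, 0.7319073635660798, 0.8235684604534484], [0.0, 0.0, 0.0, 1.0]]}
top {'fx': 423.5173212357358, 'fy': 423.5173212357358, 'cx': 289.10169746648904, 'cy': 205.44081275691374, 'cam_to_world': [[0.026663821481234733, 0.9937407047163931, -0.1084824981911063, 0.4578318472815532], [-0.9991809662739835, 0.029798336930716644, 0.02737618950752792, 0.07890932075905624], [0.030437431885844763, 0.10766369353654008, 0.9937213351006731, 1.0395844207357394], [0.0, 0.0, 0.0, 1.0]]}
wrist {'fx': 377.580037147261, 'fy': 377.580037147261, 'cx': 279.89590768222905, 'cy': 208.404788091324, 'tool_from_camera': [[-0.0004948176856156817, 0.9655695079540987, 0.2601447298423254, 0.0655611033074462], [0.9999997950380145, 0.00037208415628924474, 0.000521034843079439, 0.000419580
[... 224 characters left out ...]
   6.23716818e+01, -1.09015879e+00]), 'qd': array([-0.10956314, -0.1312409 , -0.08532521, -0.06583868,  0.02966602,
        0.04289198]), 'effort': array([ 2.92542936e-04, -5.57773054e+01, -2.82015860e+01, -4.19407468e-05,
        4.84980454e-03,  1.67162838e-06]), 'ee_pos': array([0.2051751 , 0.58992046, 0.23070837]), 'tool_rot': array([[-9.44496992e-01,  3.28519808e-01, -4.09693550e-04],
       [ 3.28520063e-01,  9.44496322e-01, -1.12521031e-03],
       [ 1.73001767e-05, -1.19735030e-03, -9.99999283e-01]]), 'contact_force': array([-0.11646399,  0.36616148,  0.40287163]), 'wrist_torque': array([ 0.03645889,  0.04263997, -0.06138644]), 'grip_force': 0.0, 'opening': 1.0012210157716193} 0.0187
```

View pics/top0.png

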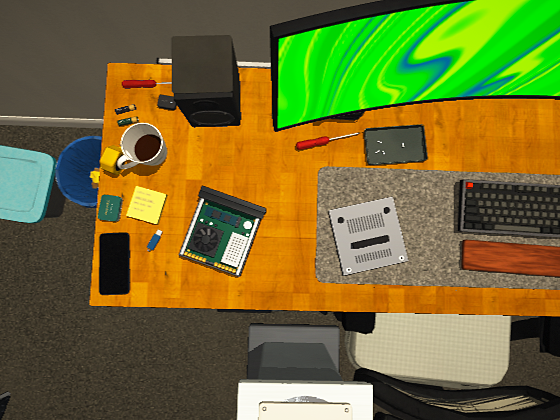

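View pics/scene0.png

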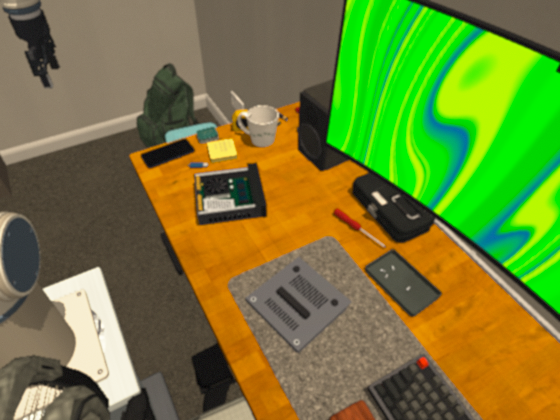

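The top view shows the open PC near (224,230), bezel away from the robot, and the cover near (368,239) with its bar running from (352,248) to (389,239). The scene view agrees. I'll get rough poses from these first, then refine with the wrist camera.

```bash
cat > h.py <<'E'
import numpy as np,cv2,pickle
from scipy.spatial.transform import Rotation as R
def cam(r,T=None):
    M=r["cam_to_world"] if "cam_to_world" in r else T@r["tool_from_camera"]
    return np.array(M),np.array([[r["fx"],0,r["cx"]],[0,r["fy"],r["cy"]],[0,0,1]])
def tool(s):
    T=np.eye(4);T[:3,:3]=s["tool_rot"];T[:3,3]=s["ee_pos"];return T
def unproj(M,K,uv,z):
    uv=np.atleast_2d(uv).astype(float)
    d=np.c_[(uv[:,0]-K[0,2])/K[0,0],-(uv[:,1]-K[1,2])/K[1,1],-np.ones(len(uv))]@M[:3,:3].T
    return M[:3,3]+d*((z-M[2,3])/d[:,2])[:,None]
def proj(M,K,P):
    p=(np.atleast_2d(P)-M[:3,3])@M[:3,:3]
    return np.c_[K[0,2]+K[0,0]*p[:,0]/-p[:,2],K[1,2]-K[1,1]*p[:,1]/-p[:,2]]
def planar(yaw,x,y,z,P):  # local -> world
    c,s=np.cos(yaw),np.sin(yaw);P=np.atleast_2d(P)
    return P@np.array([[c,s,0],[-s,c,0],[0,0,1]])+[x,y,z]
def move(s,p,Rt):
    "tool-frame rotvec and shift (cm) to the target pose"
    r=s["tool_rot"];return R.from_matrix(r.T@Rt).as_rotvec(),100*r.T@(np.array(p)-s["ee_pos"])
E
python3 - <<'E'
from h import *
d=pickle.load(open("d0.pkl","rb"));M,K=cam(d["top"])
print("pc corners",unproj(M,K,[(203,187),(267,207),(180,262),(240,275)],.045))
print("cover",unproj(M,K,[(330,209),(391,196),(409,264),(345,275)],.014))
print("bar",unproj(M,K,[(352,248),(389,239)],.028))
E
```

```text
pc corners [[0.6040694  0.25585225 0.045     ]
 [0.56114787 0.10353896 0.045     ]
 [0.42738877 0.30019967 0.045     ]
 [0.40116867 0.16080635 0.045     ]]
cover [[ 0.56404862 -0.04944888  0.014     ]
 [ 0.60067366 -0.19949462  0.014     ]
 [ 0.43591269 -0.24350225  0.014     ]
 [ 0.40569488 -0.08820395  0.014     ]]
bar [[ 0.47055895 -0.10192102  0.028     ]
 [ 0.49445833 -0.19091679  0.028     ]]
```

```bash
cat >> h.py <<'E'
def rows(s,p,Rt,n):
    "constant row (turn, shift cm) repeated n times"
    w,t=move(s,p,Rt);w=w/n;S=sum(R.from_rotvec(w*k).as_matrix() for k in range(n))
    return np.round(w,4),np.round(np.linalg.solve(S,t),3)
def down(deg):  # tool pointing down, tool x at this world angle
    a=np.radians(deg);return np.array([[np.cos(a),np.sin(a),0],[np.sin(a),-np.cos(a),0],[0,0,-1]])
E
python3 - <<'E'
from h import *
from station import state
print(rows(state(),(.489,.167,.2),down(74),16))
E
```

```text
(array([-0.0001,  0.0001,  0.0947]), array([-3.501,  0.229,  0.192]))
```

>>> arm_command([
  [[0,0,0.095],[-3.5,0.23,0.19],8.5],
  [[0,0,0.095],[-3.5,0.23,0.19],8.5],
  [[0,0,0.095],[-3.5,0.23,0.19],8.5],
  [[0,0,0.095],[-3.5,0.23,0.19],8.5],
  [[0,0,0.095],[-3.5,0.23,0.19],8.5],
  [[0,0,0.095],[-3.5,0.23,0.19],8.5],
  [[0,0,0.095],[-3.5,0.23,0.19],8.5],
  [[0,0,0.095],[-3.5,0.23,0.19],8.5],
])

```text
time: 0.82
ee_pos: [0.4326, 0.4341, 0.2157]
tool_rot: [[-0.454, 0.891, 0.0], [0.891, 0.454, 0.0], [-0.0, 0.0, -1.0]]
contact_force: [0.1, -0.4, -0.2]
opening: 0.998
grip_force: 0.0
```

>>> arm_command([
  [[0,0,0.095],[-3.5,0.23,0.19],8.5],
  [[0,0,0.095],[-3.5,0.23,0.19],8.5],
  [[0,0,0.095],[-3.5,0.23,0.19],8.5],
  [[0,0,0.095],[-3.5,0.23,0.19],8.5],
  [[0,0,0.095],[-3.5,0.23,0.19],8.5],
  [[0,0,0.095],[-3.5,0.23,0.19],8.5],
  [[0,0,0.095],[-3.5,0.23,0.19],8.5],
  [[0,0,0.095],[-3.5,0.23,0.19],8.5],
  [[0,0,0],[0,0,0],8.5],
  [[0,0,0],[0,0,0],8.5],
])

```text
time: 1.65
ee_pos: [0.4878, 0.1656, 0.2008]
tool_rot: [[0.283, 0.959, -0.001], [0.959, -0.283, -0.0], [-0.0, -0.001, -1.0]]
contact_force: [1.4, -0.6, -0.3]
opening: 0.996
grip_force: 0.0
```

```bash
python3 - <<'E'
from h import *
from station import state,eyes
s=state();r=eyes.get_image("wrist");pickle.dump((s,r),open("d1.pkl","wb"))
cv2.imwrite("pics/w1.png",cv2.resize(r["image"][:,:,::-1],(800,600),interpolation=cv2.INTER_CUBIC))
print(s["ee_pos"],s["tool_rot"],s["contact_force"])
E
```

```text
[0.48781124 0.16561781 0.20077302] [[ 2.82732274e-01  9.59198623e-01 -6.80643795e-04]
 [ 9.59198817e-01 -2.82732411e-01 -1.12799609e-04]
 [-3.00637291e-04 -6.20980634e-04 -9.99999762e-01]] [ 1.40412908 -0.58677068 -0.34472244]
```

View pics/w1.png

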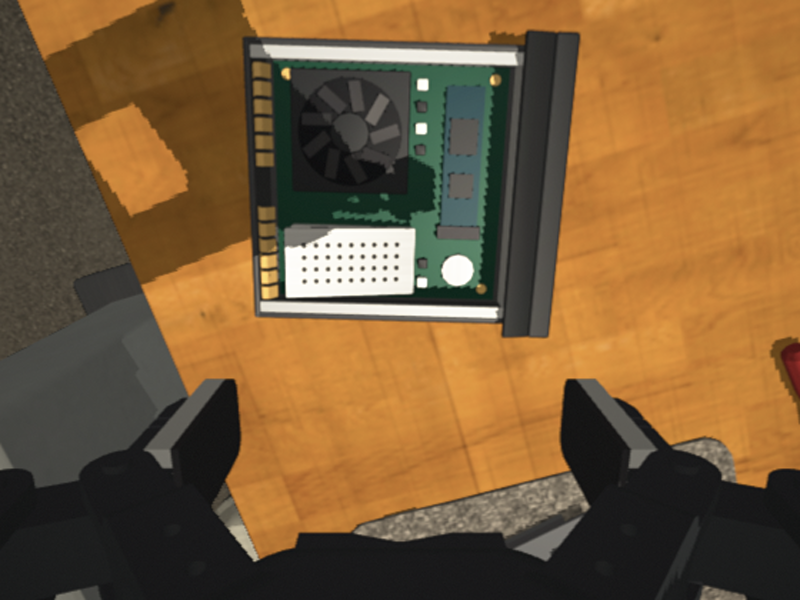

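The wrist view shows the PC clearly. In 800×600 pixels, the lip corners are at (527,31) and (504,335), the bezel front corners at (579,34) and (549,336), and the rear rim corners at (245,38) and (257,317). The shield runs from (285,228) to (413,293) with its raised edge on the left. I'll fit the pose and overlay the model to check it.

```bash
cat >> h.py <<'E'
from scipy.optimize import least_squares
PCP=np.array([(60,81,51),(60,-81,51),(87,81,51),(87,-81,51),(-85,76,40),(-85,-76,40)])/1000
CVP=np.array([(72,81,11),(72,-81,11),(-89.5,81,11),(-89.5,-81,11),(-33,45,25),(-33,-45,25),(-17,45,25),(-17,-45,25)])/1000
def fit(M,K,P,uv,z,x0):
    f=lambda q:(proj(M,K,planar(q[0],q[1],q[2],z,P))-uv).ravel()
    r=least_squares(f,x0,loss="soft_l1");print("pose deg/mm",np.degrees(r.x[0]),r.x[1:]*1000,"\nres px",np.round(r.fun.reshape(-1,2),1).tolist());return r.x
E
python3 - <<'E'
from h import *
s,r=pickle.load(open("d1.pkl","rb"));M,K=cam(r,tool(s))
uv=np.array([(527,31),(504,335),(579,34),(549,336),(245,38),(257,317)])*.7
q=fit(M,K,PCP,uv,0,[-.28,.5,.2])
im=cv2.resize(r["image"][:,:,::-1],None,fx=2.5,fy=2.5,interpolation=cv2.INTER_CUBIC)
def L(P,c):
    p=np.round(proj(M,K,planar(*q,0,np.array(P)/1000.))*2.5*8).astype(int);cv2.polylines(im,[p.reshape(-1,1,2)],True,c,1,cv2.LINE_AA,3)
L([(60,81,51),(60,-81,51),(87,-81,51),(87,81,51)],(0,0,255))
L([(-85,76,40),(-85,-76,40),(74,-76,40),(74,76,40)],(255,0,255))
L([(-68,-63,24),(-68,-23,24),(7,-23,24),(7,-63,24)],(255,255,0))
cv2.imwrite("pics/w1fit.png",im[20:600,400:1040])
E
```

```text
pose deg/mm -17.822697401821678 [501.90463724 208.4480677 ] 
res px [[0.4, -0.9], [-0.4, 2.8], [2.1, -2.0], [1.0, 2.8], [-2.6, -0.2], [-1.5, 1.4]]
```

View pics/w1fit.png

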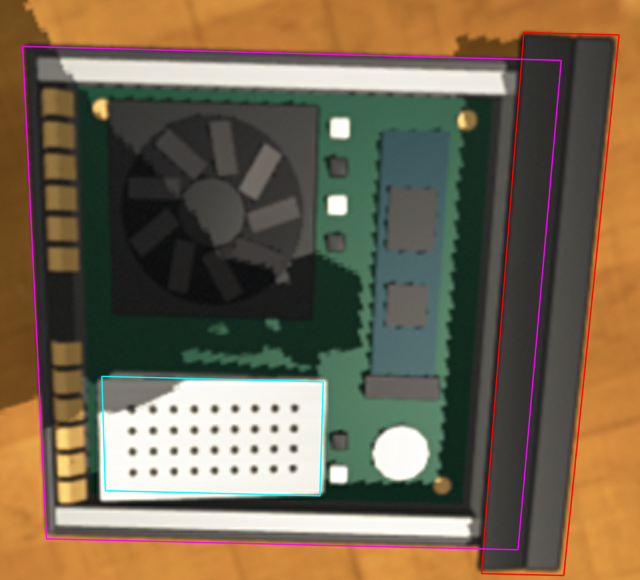

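```bash
python3 - <<'E'
from h import *
s,r=pickle.load(open("d1.pkl","rb"));M,K=cam(r,tool(s))
c=np.array([(524,33),(482,574),(616,36),(562,570),(35,48),(52,536)])
uv=(c+[400,20])/2.5
def f(q): return (proj(M,K,planar(q[0],q[1],q[2],q[3],PCP))-uv).ravel()
o=least_squares(f,[-.31,.5,.208,0]);print(np.degrees(o.x[0]),o.x[1:]*1000,np.round(o.fun.reshape(-1,2),1).tolist())
# shield angle from its back corners: crop (100,377)top-left,(99,500)bottom-left
q=o.x
sh=np.array([(100,377),(99,500)]);suv=(sh+[400,20])/2.5
for a in(0,.1,.16,.2,.24,.28):
    ca,sa=np.cos(a),np.sin(a);P=[(7-75*ca-2*sa*0,y,22+75*sa+2*ca) for y in(-23,-63)]
    print(a,np.round(proj(M,K,planar(*q,np.array(P)/1000))-suv,1).tolist())
from station import state
st=state();yaw=np.degrees(q[0])
for z,n in((.10,6),(.05,6)):
    p=planar(q[0],q[1],q[2],0,np.array([[-50,-43,0]])/1000)[0];p[2]=z
    print(p,rows(st,p,down(90+yaw),8))
E
```

```text
-17.875835393173613 [503.0601084  208.11987031  -4.07246252] [[0.2, 0.9], [0.0, -1.9], [1.0, 0.7], [0.5, 0.4], [-1.9, 0.2], [0.2, -0.6]]
0 [[2.9, -1.2], [4.6, -5.1]]
0.1 [[1.6, 0.0], [3.3, -3.0]]
0.16 [[1.2, 0.8], [3.0, -1.7]]
0.2 [[1.1, 1.3], [2.9, -0.7]]
0.24 [[1.2, 1.8], [3.0, 0.2]]
0.28 [[1.4, 2.3], [3.3, 1.1]]
[0.44227484 0.1825435  0.1       ] (array([ 0.    , -0.    ,  0.0034]), array([ 0.02 , -0.608,  1.263]))
[0.44227484 0.1825435  0.05      ] (array([ 0.    , -0.    ,  0.0034]), array([ 0.02 , -0.608,  1.888]))
```

>>> arm_command([
  [[0,0,0.0034],[0.02,-0.61,1.75],0],
  [[0,0,0.0034],[0.02,-0.61,1.75],0],
  [[0,0,0.0034],[0.02,-0.61,1.75],0],
  [[0,0,0.0034],[0.02,-0.61,1.75],0],
  [[0,0,0.0034],[0.02,-0.61,1.75],0],
  [[0,0,0.0034],[0.02,-0.61,1.75],0],
  [[0,0,0.0034],[0.02,-0.61,1.75],0],
  [[0,0,0.0034],[0.02,-0.61,1.75],0],
  [[0,0,0],[0,0,0],0],
  [[0,0,0],[0,0,0],0],
])

```text
time: 2.53
ee_pos: [0.4415, 0.1839, 0.0604]
tool_rot: [[0.304, 0.953, -0.002], [0.953, -0.304, -0.001], [-0.001, -0.001, -1.0]]
contact_force: [-0.6, 0.5, 1.1]
opening: -0.002
grip_force: 0.0
```

>>> arm_command([
  [[0,0,0],[0,0,0.5],0],
  [[0,0,0],[0,0,0.5],0],
  [[0,0,0],[0,0,0.3],0],
  [[0,0,0],[0,0,0.3],0],
  [[0,0,0],[0,0,0.3],0],
  [[0,0,0],[0,0,0.3],0],
  [[0,0,0],[0,0,0.3],0],
  [[0,0,0],[0,0,0.3],0],
  [[0,0,0],[0,0,0.3],0],
  [[0,0,0],[0,0,0],0],
])

```text
time: 3.37
ee_pos: [0.4417, 0.1829, 0.0294]
tool_rot: [[0.306, 0.952, -0.0], [0.952, -0.306, -0.0], [-0.0, -0.0, -1.0]]
contact_force: [-0.2, -0.0, 0.1]
opening: -0.002
grip_force: 0.0
```

>>> arm_command([
  [[0,0,0],[0,0,0.2],0],
  [[0,0,0],[0,0,0.2],0],
])

```text
time: 3.53
ee_pos: [0.4418, 0.1829, 0.0258]
tool_rot: [[0.306, 0.952, -0.0], [0.952, -0.306, -0.0], [-0.0, -0.0, -1.0]]
contact_force: [-0.3, 1.2, 2.3]
opening: 0.003
grip_force: 1.0
```

>>> arm_command([
  [[0,0,0],[0,0,0.2],0],
  [[0,0,0],[0,0,0.15],0],
  [[0,0,0],[0,0,0],0],
])

```text
time: 3.78
ee_pos: [0.4419, 0.183, 0.023]
tool_rot: [[0.306, 0.952, -0.0], [0.952, -0.306, 0.0], [0.0, -0.0, -1.0]]
contact_force: [-4.8, -0.6, 16.4]
opening: -0.002
grip_force: 8.3
```

```bash
python3 - <<'E'
from h import *
from station import state
s=state();T=dict(s);T["ee_pos"]=s["ee_pos"]+[0,0,.08]
print(rows(T,(.51,-.184,.2),down(104),12))
E
```

```text
(array([-0.    , -0.    , -0.0463]), array([-3.06 ,  0.749, -0.808]))
```

>>> arm_command([
  [[0,0,0],[0,0,-2],0],
  [[0,0,0],[0,0,-2.5],0],
  [[0,0,0],[0,0,-3.5],0],
  [[0,0,-0.046],[-3.06,0.75,-0.8],4],
  [[0,0,-0.046],[-3.06,0.75,-0.8],8.5],
  [[0,0,-0.046],[-3.06,0.75,-0.8],8.5],
  [[0,0,-0.046],[-3.06,0.75,-0.8],8.5],
  [[0,0,-0.046],[-3.06,0.75,-0.8],8.5],
  [[0,0,-0.046],[-3.06,0.75,-0.8],8.5],
  [[0,0,-0.046],[-3.06,0.75,-0.8],8.5],
])

```text
time: 4.62
ee_pos: [0.4563, -0.0378, 0.1588]
tool_rot: [[-0.013, 1.0, 0.0], [1.0, 0.013, -0.0], [-0.0, 0.0, -1.0]]
contact_force: [0.0, 0.0, -0.6]
opening: 0.974
grip_force: 0.0
```

>>> arm_command([
  [[0,0,-0.046],[-3.06,0.75,-0.8],8.5],
  [[0,0,-0.046],[-3.06,0.75,-0.8],8.5],
  [[0,0,-0.046],[-3.06,0.75,-0.8],8.5],
  [[0,0,-0.046],[-3.06,0.75,-0.8],8.5],
  [[0,0,-0.046],[-3.06,0.75,-0.8],8.5],
  [[0,0,0],[0,0,0],8.5],
  [[0,0,0],[0,0,0],8.5],
])

```text
time: 5.2
ee_pos: [0.51, -0.1856, 0.1985]
tool_rot: [[-0.236, 0.972, 0.001], [0.972, 0.236, -0.0], [-0.001, 0.001, -1.0]]
contact_force: [0.5, 0.1, -0.5]
opening: 0.994
grip_force: 0.0
```

```bash
python3 - <<'E'
from h import *
from station import state,eyes
s=state();r=eyes.get_image("wrist");pickle.dump((s,r),open("d2.pkl","wb"))
t=eyes.get_image("top");pickle.dump(t,open("t2.pkl","wb"))
a=cv2.resize(r["image"][:,:,::-1],(800,600),interpolation=cv2.INTER_CUBIC)
b=cv2.resize(t["image"][175:285,165:275,::-1],(260,260),interpolation=cv2.INTER_CUBIC);a[340:,270:530]=b
cv2.imwrite("pics/w2.png",a)
print(s["ee_pos"],s["tool_rot"])
E
```

```text
[ 0.51004327 -0.18561224  0.19851015] [[-2.35809322e-01  9.71798772e-01  1.05400374e-03]
 [ 9.71799103e-01  2.35809888e-01 -4.47699149e-04]
 [-6.83617986e-04  9.18708254e-04 -9.99999344e-01]]
```

View pics/w2.png

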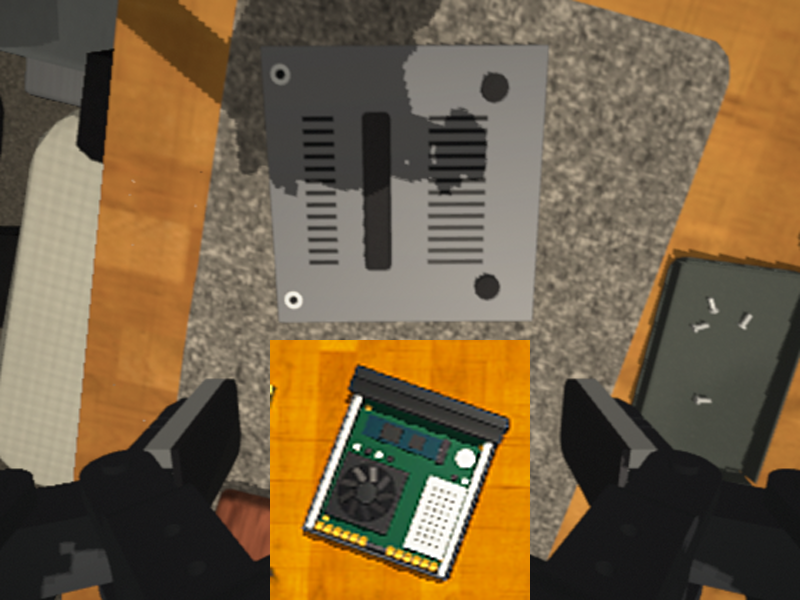

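The cover plate corners are at (548,44), (533,321), (262,46) and (280,321), with the feet at (495,87) and (487,287). The top-view inset shows the shield lying flat against its surroundings. I'll fit the cover pose, with height as a free parameter.

```bash
python3 - <<'E'
from h import *
s,r=pickle.load(open("d2.pkl","rb"));M,K=cam(r,tool(s))
P=np.array([(72,81,11),(72,-81,11),(-89.5,81,11),(-89.5,-81,11),(42,58,16),(42,-58,16)])/1000
uv=np.array([(548,44.5),(533,321.5),(262,46),(280,322),(495,87),(487,287)])*.7
f=lambda q:(proj(M,K,planar(q[0],q[1],q[2],q[3],P))-uv).ravel()
o=least_squares(f,[.24,.5,-.145,.003]);q=o.x;print(np.degrees(q[0]),q[1:]*1000,np.round(o.fun.reshape(-1,2),1).tolist())
print("bar px model",np.round(proj(M,K,planar(*q,np.array([(-33,45,25),(-33,-45,25),(-17,45,11),(-17,-45,11)])/1000))/.7))
g=planar(*q,[[-.025,0,.025]])[0];print("foot_top",g)
# top camera cross-checks
t=pickle.load(open("t2.pkl","rb"));M,K=cam(t)
c=np.array([(356,367),(509,420),(304,531),(447,577)]);uv=(c-[270,340])/2.364+[165,175]
f=lambda q:(proj(M,K,planar(*q,PCP[[2,3,4,5]]))-uv).ravel()
o=least_squares(f,[-.3,.5,.2,0]);print("pc top",np.degrees(o.x[0]),o.x[1:]*1000,np.round(o.fun,1))
print(s["q"])
for z in(.07,):print(rows(s,(g[0],g[1],z),down(90+np.degrees(q[0])),6))
E
```

```text
13.968156256985305 [ 512.16943077 -141.14176525    1.05076017] [[0.6, 0.0], [-0.6, -1.0], [-0.6, 0.3], [-0.2, -0.2], [0.2, 0.4], [0.6, 0.3]]
bar px model [[362. 112.]
 [365. 271.]
 [391. 113.]
 [392. 266.]]
foot_top [ 0.48790868 -0.14717633  0.02605076]
pc top -17.24566536959961 [500.6611595  210.56619901 -23.39798713] [ 0.3  0.1 -0.6 -0.5  0.2 -0.4  0.1  0.9]
[-2.12523641e+01  1.97881255e+01  1.05395379e+02 -2.46967315e-03
  5.47509143e+01 -3.48902955e+01]
(array([ 0.0002,  0.0001, -0.001 ]), array([ 0.711, -0.207,  2.141]))
```

>>> arm_command([
  [[0,0,-0.001],[0.71,-0.21,2.14],5],
  [[0,0,-0.001],[0.71,-0.21,2.14],5],
  [[0,0,-0.001],[0.71,-0.21,2.14],5],
  [[0,0,-0.001],[0.71,-0.21,2.14],5],
  [[0,0,-0.001],[0.71,-0.21,2.14],5],
  [[0,0,-0.001],[0.71,-0.21,2.14],5],
  [[0,0,0],[0,0,1.5],5],
  [[0,0,0],[0,0,1.5],5],
  [[0,0,0],[0,0,1.0],5],
  [[0,0,0],[0,0,0.5],5],
  [[0,0,0],[0,0,0],5],
  [[0,0,0],[0,0,0],5],
])

```text
time: 6.3
ee_pos: [0.487, -0.1456, 0.0252]
tool_rot: [[-0.245, 0.97, -0.0], [0.97, 0.245, 0.0], [0.0, -0.0, -1.0]]
contact_force: [0.6, -0.5, 0.4]
opening: 0.582
grip_force: 0.0
```

```bash
python3 - <<'E'
from h import *
from station import state
s=state();print(s["ee_pos"],s["contact_force"],move(s,(.4879,-.1472,.0165),down(103.97)))
# gradient-based refinement of the pc pose
s,r=pickle.load(open("d1.pkl","rb"));M,K=cam(r,tool(s))
g=cv2.GaussianBlur(cv2.cvtColor(r["image"],cv2.COLOR_RGB2GRAY).astype(np.float32),(0,0),1.0)
G=np.hypot(cv2.Sobel(g,5,1,0),cv2.Sobel(g,5,0,1));G=np.minimum(G,150)
seg=[((60,81,51),(60,-81,51)),((87,81,51),(87,-81,51)),((60,81,51),(87,81,51)),((60,-81,51),(87,-81,51)),((-85,-76,40),(58,-76,40)),((-85,76,40),(58,76,40)),((-85,76,40),(-85,-76,40))]
L=[np.linspace(a,b,80)/1000 for a,b in seg]
def sc(q,each=False):
    v=[cv2.remap(G,*[c.astype(np.float32)[:,None] for c in proj(M,K,planar(*q,l)).T],cv2.INTER_LINEAR).mean() for l in L]
    return v if each else -sum(v)
from scipy.optimize import differential_evolution as DE
q0=[np.radians(-17.8),.503,.208,-.004]
o=DE(sc,[(a-b,a+b) for a,b in zip(q0,(.025,.005,.005,.004))],seed=1,popsize=20)
print(np.degrees(o.x[0]),o.x[1:]*1000,o.fun,sc(q0),np.round(sc(o.x,True)))
E
```

```text
[ 0.48699877 -0.14558452  0.02521537] [ 0.63783972 -0.49142754  0.44842417] (array([-1.32983100e-04, -7.38508884e-05,  3.31158824e-03]), array([-0.17875101,  0.04798209,  0.87151744]))
-18.064625803535947 [501.15751797 209.5467878   -1.56710808] -882.3652954101562 -610.0002 [101. 146. 147. 144. 127. 120.  96.]
```

```bash
python3 - <<'E'
from h import *
s,r=pickle.load(open("d2.pkl","rb"));M,K=cam(r,tool(s))
g=cv2.GaussianBlur(cv2.cvtColor(r["image"],cv2.COLOR_RGB2GRAY).astype(np.float32),(0,0),1.0)
G=np.hypot(cv2.Sobel(g,5,1,0),cv2.Sobel(g,5,0,1));G=np.minimum(G,150)
seg=[((72,81,11),(72,-81,11)),((-89.5,-81,11),(-89.5,81,11)),((-89.5,81,11),(72,81,11)),((-89.5,-81,11),(72,-81,11)),((-33,42,25),(-33,-42,25)),((-17,42,11),(-17,-42,11))]
L=[np.linspace(a,b,80)/1000 for a,b in seg]
def sc(q,each=False):
    v=[cv2.remap(G,*[c.astype(np.float32)[:,None] for c in proj(M,K,planar(*q,l)).T],cv2.INTER_LINEAR).mean() for l in L]
    return v if each else -sum(v)
from scipy.optimize import differential_evolution as DE
q0=[np.radians(13.97),.5122,-.1411,.001]
o=DE(sc,[(a-b,a+b) for a,b in zip(q0,(.02,.004,.004,.004))],seed=1,popsize=20)
print(np.degrees(o.x[0]),o.x[1:]*1000,o.fun,sc(q0),np.round(sc(o.x,True)))
print(planar(*o.x,[[-.025,0,.025]]))
E
```

```text
13.927506831885122 [ 5.11515317e+02 -1.41302338e+02  4.36707313e-02] -491.5051574707031 -452.84268 [ 70.  39.  46.  83. 124. 130.]
[[ 0.48725029 -0.14731969  0.02504367]]
```

>>> arm_command([
  [[0,0,0.0],[-0.17,0,0.45],5],
  [[0,0,0],[0,0,0.4],5],
  [[0,0,0],[0,0,0],0],
  [[0,0,0],[0,0,0],0],
  [[0,0,0],[0,0,0],0],
  [[0,0,0],[0,0,0],0],
  [[0,0,0],[0,0,0],0],
  [[0,0,0],[0,0,0],0],
])

```text
time: 6.97
ee_pos: [0.4876, -0.1477, 0.0169]
tool_rot: [[-0.244, 0.97, 0.0], [0.97, 0.244, -0.0], [-0.0, 0.0, -1.0]]
contact_force: [-1.2, -1.3, 4.9]
opening: 0.166
grip_force: 60.7
```

```bash
cat >> h.py <<'E'
PC=[np.radians(-18.06),.5012,.2095,0.]
def tcp(tx,tz,a,y=0.,c=(-.025,-.0005,.0139),pc=PC):
    "TCP pose for the tongue at pc-frame (tx,y,tz) mm with nose-down tilt a deg"
    Rz=R.from_euler("z",pc[0]).as_matrix();Rc=Rz@R.from_euler("y",np.radians(a)).as_matrix()
    p=planar(*pc,np.array([[tx,y,tz]])/1000)[0]+Rc@(np.array(c)-[.072,0,.008])
    return p,np.c_[Rc[:,1],Rc[:,0],-Rc[:,2]]
E
python3 - <<'E'
from h import *
from station import state
s=state();T=dict(s);T["ee_pos"]=s["ee_pos"]+[0,0,.10]
p,Rt=tcp(45,85,3);print(p,rows(T,p,Rt,14))
E
```

```text
[0.45202686 0.22500836 0.0959685 ] (array([0.0037, 0.0011, 0.0401]), array([ 2.692, -0.292,  0.163]))
```

>>> arm_command([
  [[0,0,0],[0,0,-1],0],
  [[0,0,0],[0,0,-2],0],
  [[0,0,0],[0,0,-3],0],
  [[0,0,0],[0,0,-3],0],
  [[0,0,0],[0,0,-1],0],
  [[0.0037,0.0011,0.04],[2.69,-0.29,0.16],0],
  [[0.0037,0.0011,0.04],[2.69,-0.29,0.16],0],
  [[0.0037,0.0011,0.04],[2.69,-0.29,0.16],0],
  [[0.0037,0.0011,0.04],[2.69,-0.29,0.16],0],
  [[0.0037,0.0011,0.04],[2.69,-0.29,0.16],0],
  [[0.0037,0.0011,0.04],[2.69,-0.29,0.16],0],
  [[0.0037,0.0011,0.04],[2.69,-0.29,0.16],0],
])

```text
time: 7.97
ee_pos: [0.4424, 0.0372, 0.1057]
tool_rot: [[0.035, 0.999, -0.028], [0.999, -0.035, 0.005], [0.004, -0.028, -1.0]]
contact_force: [0.2, 0.0, -1.1]
opening: 0.166
grip_force: 59.9
```

>>> arm_command([
  [[0.0037,0.0011,0.04],[2.69,-0.29,0.16],0],
  [[0.0037,0.0011,0.04],[2.69,-0.29,0.16],0],
  [[0.0037,0.0011,0.04],[2.69,-0.29,0.16],0],
  [[0.0037,0.0011,0.04],[2.69,-0.29,0.16],0],
  [[0.0037,0.0011,0.04],[2.69,-0.29,0.16],0],
  [[0.0037,0.0011,0.04],[2.69,-0.29,0.16],0],
  [[0.0037,0.0011,0.04],[2.69,-0.29,0.16],0],
  [[0,0,0],[0,0,0],0],
  [[0,0,0],[0,0,0],0],
  [[0,0,0],[0,0,0],0],
])

```text
time: 8.8
ee_pos: [0.4509, 0.2243, 0.0957]
tool_rot: [[0.307, 0.95, -0.052], [0.952, -0.307, 0.016], [-0.001, -0.054, -0.999]]
contact_force: [0.4, -0.4, -2.1]
opening: 0.162
grip_force: 59.9
```

```bash
python3 - <<'E'
from h import *
from station import state,eyes
s=state();r=eyes.get_image("wrist");pickle.dump((s,r),open("d3.pkl","wb"))
print(s["ee_pos"],s["tool_rot"],s["contact_force"],s["opening"])
M,K=cam(r,tool(s))
im=cv2.resize(r["image"][:,:,::-1],(800,600),interpolation=cv2.INTER_CUBIC)
rc=np.c_[s["tool_rot"][:,1],s["tool_rot"][:,0],-s["tool_rot"][:,2]];o=s["ee_pos"]-rc@[-.025,-.0005,.0139]
def D(P,c):cv2.polylines(im,[np.round(proj(M,K,P)/.7*8).astype(int).reshape(-1,1,2)],True,c,1,cv2.LINE_AA,3)
D(o+CVP[[0,1,3,2]]@rc.T,(0,0,255))
D(planar(*PC,PCP[[0,1,3,2]]),(255,255,0));D(planar(*PC,np.array([(-85,76,40),(-85,-76,40),(74,-76,40),(74,76,40)])/1000),(255,0,255))
cv2.imwrite("pics/w3.png",im)
p,Rt=tcp(45,50,3);print(rows(s,p,Rt,5))
E
```

```text
[0.4509324  0.22425283 0.09572116] [[ 3.07139000e-01  9.50248526e-01 -5.18977249e-02]
 [ 9.51664426e-01 -3.06720533e-01  1.60416652e-02]
 [-6.74529115e-04 -5.43162396e-02 -9.98523556e-01]] [ 0.38317203 -0.40138603 -2.06303198] 0.1623136465076266
(array([-0.0004,  0.0002,  0.0006]), array([0.021, 0.053, 0.693]))
```

View pics/w3.png

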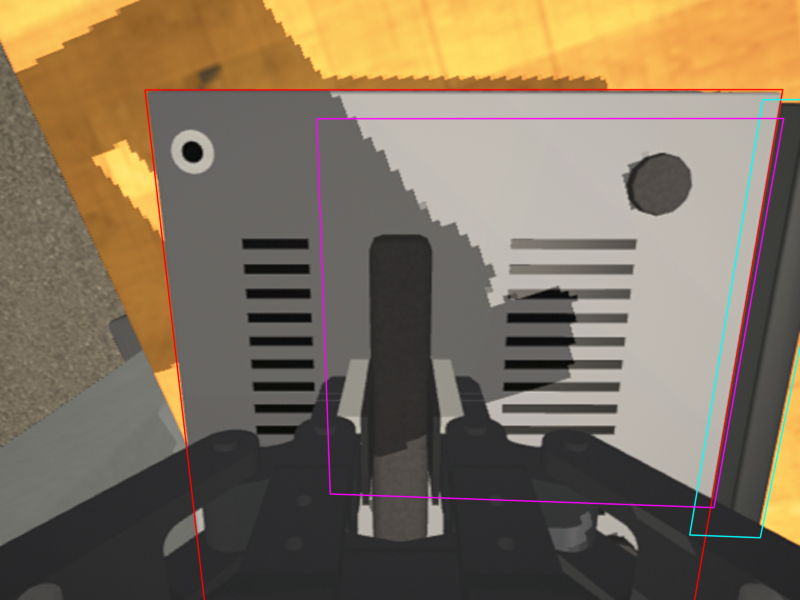

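The overlaid cover model matches the plate edges within about 1 mm: red line at row 90, plate edge at row 93. The bezel shows the same small offset (99 against 103), so the relative alignment is good. Next I descend to the slot height.

>>> arm_command([
  [[0,0,0.0006],[0.02,0.05,0.69],0],
  [[0,0,0.0006],[0.02,0.05,0.69],0],
  [[0,0,0.0006],[0.02,0.05,0.69],0],
  [[0,0,0.0006],[0.02,0.05,0.69],0],
  [[0,0,0.0006],[0.02,0.05,0.69],0],
  [[0,0,0],[0,0,0],0],
  [[0,0,0],[0,0,0],0],
])

```text
time: 9.43
ee_pos: [0.4523, 0.2253, 0.0609]
tool_rot: [[0.311, 0.949, -0.052], [0.95, -0.311, 0.016], [-0.001, -0.054, -0.999]]
contact_force: [0.2, -0.4, -1.6]
opening: 0.162
grip_force: 59.9
```

```bash
cat > w.py <<'E'
import sys
from h import *
from station import state
a=[float(v) for v in sys.argv[1:]];s=state()
T=tool(s);rc=np.c_[T[:3,1],T[:3,0],-T[:3,2]];o=s["ee_pos"]-rc@[-.025,-.0005,.0139]
Rz=R.from_euler("z",PC[0]).as_matrix();f=lambda l:np.round(1000*Rz.T@(o+rc@(np.array(l)/1000)-[PC[1],PC[2],0]),2)
print("tongue",f((72,0,8)),"rl",f((-87,72,8)),"rr",f((-87,-72,8)),"F pc",np.round(Rz.T@s["contact_force"],1),"tq",np.round(Rz.T@s["wrist_torque"],2),"t",s["time"])
p,Rt=tcp(a[0],a[1],a[2],y=a[4] if len(a)>4 else 0.);print(rows(s,p,Rt,int(a[3])))
E
python3 w.py 45 41 3 5
```

```text
tongue [45.17  0.26 49.73] rl [-113.51   72.45   58.32] rr [-113.68  -71.54   58.41] F pc [ 0.3 -0.4 -1.6] tq [0.02 0.   0.02] t 9.4333
(array([-0.0004,  0.0001, -0.0002]), array([-0.008,  0.006,  0.178]))
```

>>> arm_command([
  [[0,0,0],[0,0,0.18],0],
  [[0,0,0],[-0.02,0.01,0.18],0],
  [[0,0,0],[-0.02,0.01,0.17],0],
  [[0,0,0],[0,0,0.17],0],
  [[0,0,0],[0,0,0.16],0],
  [[0,0,0],[0,0,0],0],
  [[0,0,0],[0,0,0],0],
])

```text
time: 10.02
ee_pos: [0.4523, 0.2252, 0.0529]
tool_rot: [[0.311, 0.949, -0.051], [0.95, -0.311, 0.017], [0.0, -0.053, -0.999]]
contact_force: [0.3, -0.3, -2.2]
opening: 0.167
grip_force: 59.9
```

```bash
python3 w.py 61 41.3 3 6
```

```text
tongue [45.19  0.21 41.87] rl [-113.5    72.39   50.37] rr [-113.67  -71.61   50.33] F pc [ 0.3 -0.2 -2.2] tq [0.04 0.01 0.01] t 10.0167
(array([-0.0002, -0.0001, -0.0002]), array([-0.005,  0.264, -0.003]))
```

>>> arm_command([
  [[0,0,0],[0,0.26,-0.005],0],
  [[0,0,0],[0,0.26,-0.005],0],
  [[0,0,0],[0,0.26,-0.005],0],
  [[0,0,0],[0,0.26,-0.005],0],
  [[0,0,0],[0,0.26,-0.005],0],
  [[0,0,0],[0,0.26,-0.005],0],
  [[0,0,0],[0,0,0],0],
  [[0,0,0],[0,0,0],0],
])

```text
time: 10.68
ee_pos: [0.4673, 0.2203, 0.0524]
tool_rot: [[0.311, 0.949, -0.051], [0.95, -0.311, 0.017], [0.0, -0.053, -0.999]]
contact_force: [-0.6, -0.3, -1.4]
opening: 0.166
grip_force: 59.9
```

```bash
python3 w.py 71.5 41.2 3 6
```

```text
tongue [60.99  0.11 41.36] rl [-97.67  72.34  49.86] rr [-97.89 -71.66  49.81] F pc [-0.5 -0.5 -1.4] tq [-0.01 -0.03  0.01] t 10.6833
(array([-0.0002, -0.0001, -0.0002]), array([-0.004,  0.175, -0.005]))
```

>>> arm_command([
  [[0,0,0],[0,0.18,-0.006],0],
  [[0,0,0],[0,0.18,-0.006],0],
  [[0,0,0],[0,0.18,-0.006],0],
  [[0,0,0],[0,0.18,-0.006],0],
  [[0,0,0],[0,0,0],0],
])

```text
time: 11.1
ee_pos: [0.4745, 0.2181, 0.0523]
tool_rot: [[0.311, 0.949, -0.05], [0.95, -0.311, 0.017], [0.001, -0.053, -0.999]]
contact_force: [-0.4, 0.2, -1.6]
opening: 0.167
grip_force: 59.9
```

```bash
python3 w.py 71.8 41 3 3
```

```text
tongue [68.46  0.27 41.31] rl [-90.23  72.47  49.77] rr [-90.41 -71.53  49.69] F pc [-0.4  0.  -1.6] tq [0.06 0.   0.05] t 11.1
(array([-0.0002, -0.0002, -0.0004]), array([-0.013,  0.112,  0.006]))
```

>>> arm_command([
  [[0,0,0],[-0.01,0.11,0],0],
  [[0,0,0],[-0.01,0.11,0],0],
  [[0,0,0],[-0.01,0.11,0.01],0],
  [[0,0,0],[0,0,0],0],
  [[0,0,0],[0,0,0],0],
])

```text
time: 11.52
ee_pos: [0.4771, 0.2168, 0.052]
tool_rot: [[0.311, 0.949, -0.051], [0.95, -0.311, 0.017], [0.0, -0.053, -0.999]]
contact_force: [1.0, -0.1, -1.9]
opening: 0.162
grip_force: 59.9
```

```bash
python3 w.py 71.8 40.3 1 6; python3 w.py 71.8 40 0 8; python3 - <<'E'
from h import *
from station import eyes,state
s=state();r=eyes.get_image("wrist");t=eyes.get_image("top");c=eyes.get_image("scene")
a=np.zeros((600,800,3),np.uint8)
a[:300,:400]=cv2.resize(r["image"],(400,300));a[:300,400:]=cv2.resize(t["image"][165:285,145:305],(400,300),interpolation=cv2.INTER_CUBIC)
a[300:,:400]=cv2.resize(c["image"][130:265,160:340],(400,300),interpolation=cv2.INTER_CUBIC)
a[300:,400:]=cv2.resize(r["image"][40:220,320:560],(400,300),interpolation=cv2.INTER_CUBIC)
cv2.imwrite("pics/m4.png",a[:,:,::-1])
E
```

```text
tongue [71.35 -0.16 40.95] rl [-87.33  72.03  49.45] rr [-87.51 -71.97  49.41] F pc [ 1.   0.2 -1.9] tq [-0.03 -0.04  0.  ] t 11.5167
(array([-0.006 , -0.0001, -0.0002]), array([0.001, 0.005, 0.069]))
tongue [71.35 -0.16 40.95] rl [-87.33  72.03  49.45] rr [-87.51 -71.97  49.41] F pc [ 1.   0.2 -1.9] tq [-0.03 -0.04  0.  ] t 11.5167
(array([-0.0067, -0.    , -0.0002]), array([0.001, 0.002, 0.076]))
```

View pics/m4.png

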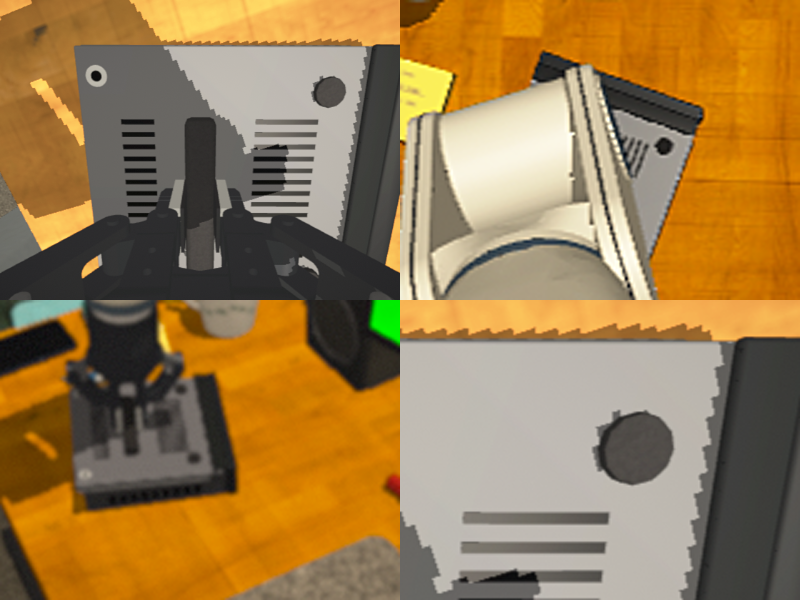

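The tongue is under the lip: the plate disappears beneath the bezel at about (725,345) in the lower-right crop, and the bezel is still down. Next I rotate the cover level.

>>> arm_command([
  [[-0.0067,0,0],[0,0.01,0.076],0],
  [[-0.0067,0,0],[0,0,0.076],0],
  [[-0.0067,0,0],[0,0,0.076],0],
  [[-0.0067,0,0],[0,0,0.076],0],
  [[-0.0067,0,0],[0,0,0.076],0],
  [[0,0,0],[0,0,0],0],
])

```text
time: 12.17
ee_pos: [0.4768, 0.2169, 0.0482]
tool_rot: [[0.311, 0.95, -0.018], [0.95, -0.311, 0.006], [0.0, -0.019, -1.0]]
contact_force: [0.7, -1.9, 0.5]
opening: 0.166
grip_force: 60.2
```

```bash
python3 w.py 71.8 40 0 4
```

```text
tongue [ 7.141e+01 -7.000e-02  4.045e+01] rl [-87.5   72.06  43.54] rr [-87.61 -71.94  43.5 ] F pc [ 1.2 -1.6  0.5] tq [-0.17  0.15  0.07] t 12.1667
(array([-0.0048, -0.0001, -0.0002]), array([-0.   ,  0.007,  0.058]))
```

>>> arm_command([
  [[-0.0048,0,0],[0,0.01,0.058],0],
  [[-0.0048,0,0],[0,0.01,0.058],0],
  [[-0.0048,0,0],[0,0,0.058],0],
  [[-0.0048,0,0],[0,0,0.058],0],
  [[0,0,0],[0,0,0],0],
  [[0,0,0],[0,0,0],0],
])

```text
time: 12.67
ee_pos: [0.4769, 0.2169, 0.046]
tool_rot: [[0.311, 0.95, -0.001], [0.95, -0.311, 0.0], [0.0, -0.001, -1.0]]
contact_force: [-3.2, 2.1, 5.5]
opening: 0.165
grip_force: 60.8
```

```bash
python3 w.py 71.8 40 0 4
```

```text
tongue [71.63 -0.09 40.03] rl [-87.29  72.08  40.18] rr [-87.44 -71.92  40.15] F pc [-3.7  1.   5.5] tq [0.05 0.63 0.05] t 12.6667
(array([-0.0002, -0.0001, -0.0003]), array([-0.   ,  0.004,  0.003]))
```

>>> arm_command([
  [[-0.002,0,0],[0,0.01,0.03],0],
  [[-0.002,0,0],[0,0.01,0.03],0],
  [[0,0,0],[0,0,0],0],
  [[0,0,0],[0,0,0],0],
])

```text
time: 13.0
ee_pos: [0.4771, 0.2168, 0.0457]
tool_rot: [[0.311, 0.95, 0.003], [0.95, -0.311, -0.001], [0.0, 0.003, -1.0]]
contact_force: [-5.2, 0.8, 9.1]
opening: 0.165
grip_force: 61.3
```

```bash
python3 w.py 71.8 40 0 4
```

```text
tongue [71.85 -0.15 40.09] rl [-87.05  72.06  39.65] rr [-87.24 -71.94  39.61] F pc [-5.2 -0.9  9.1] tq [-0.04  0.9   0.05] t 13.0
(array([ 0.0007, -0.0001, -0.0003]), array([ 0.001, -0.001, -0.005]))
```

>>> arm_command([
  [[-0.001,0,0],[0,-0.01,0.04],0],
  [[0,0,0],[0,-0.01,0.04],0],
  [[0,0,0],[0,0,0],0],
  [[0,0,0],[0,0,0],0],
])

```text
time: 13.33
ee_pos: [0.4771, 0.2169, 0.0457]
tool_rot: [[0.311, 0.95, 0.004], [0.95, -0.311, -0.001], [0.0, 0.004, -1.0]]
contact_force: [-6.6, -0.8, 19.1]
opening: 0.166
grip_force: 62.5
```

```bash
python3 w.py 71.8 40 0 4;python3 - <<'E'
from h import *
from station import eyes,state
s=state();r=eyes.get_image("wrist");c=eyes.get_image("scene");pickle.dump((s,r,c),open("d5.pkl","wb"))
a=np.zeros((600,800,3),np.uint8)
a[:300,:400]=cv2.resize(r["image"],(400,300));a[:300,400:]=cv2.resize(r["image"][20:125,0:140],(400,300),interpolation=cv2.INTER_CUBIC)
a[300:,:400]=cv2.resize(c["image"][150:255,175:315],(400,300),interpolation=cv2.INTER_CUBIC)
a[300:,400:]=cv2.resize(r["image"][40:220,320:560],(400,300),interpolation=cv2.INTER_CUBIC)
cv2.imwrite("pics/m5.png",a[:,:,::-1])
E
```

```text
tongue [71.87 -0.08 40.19] rl [-87.04  72.1   39.53] rr [-87.21 -71.9   39.47] F pc [-6.  -2.8 19.1] tq [-0.45  1.1   0.01] t 13.3333
(array([ 0.0011, -0.0001, -0.0003]), array([-0.001, -0.001, -0.006]))
```

View pics/m5.png

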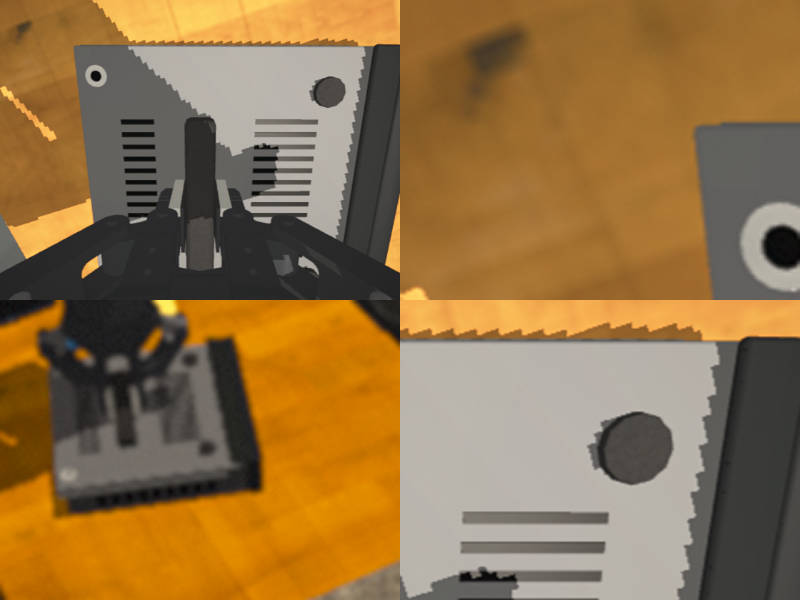

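The cover stops solidly: its height didn't change while the force rose from 9 to 19 N. The corner readings are within 0.5 mm of home, the bezel is down, and the front edge is under the lip. I'll hold briefly to check it stays put, then hand in.

>>> arm_command([
  [[0.001,0,0],[0,0,0],0],
  [[0,0,0],[0,0,0],0],
  [[0,0,0],[0,0,0],0],
  [[0,0,0],[0,0,0],0],
  [[0,0,0],[0,0,0],0],
  [[0,0,0],[0,0,0],0],
])

```text
time: 13.93
ee_pos: [0.4771, 0.2168, 0.0457]
tool_rot: [[0.311, 0.95, 0.003], [0.95, -0.311, -0.001], [0.0, 0.003, -1.0]]
contact_force: [-6.6, -1.0, 17.9]
opening: 0.17
grip_force: 62.5
```

```bash
python3 w.py 71.8 40 0 4; python3 -c "
from station import finish_job;print(finish_job())"
```

```text
tongue [71.86 -0.1  40.08] rl [-87.05  72.09  39.58] rr [-87.23 -71.91  39.52] F pc [-5.9 -3.  17.9] tq [-0.49  1.12 -0.01] t 13.9333
(array([ 0.0008, -0.0001, -0.0003]), array([-0.   , -0.001, -0.006]))
the job is handed in; nothing more can be done
None
```

I pressed the shield down to its stop, tucked the cover under the bezel lip, and handed the job in with the arm holding the cover flat at about 18 N (13.9 s on the robot clock); arm readings put its edges within 0.5 mm of home.

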